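# Level the bench shelf by its foot and hold the spirit level down

### The arm

A 6-joint arm with a two-finger parallel gripper is mounted at the origin on the work surface. World frame = base frame: x ahead of the robot, y to its left, z up, the work surface at z = 0. Lengths are in m, angles in rad, forces in N, time in s.
With the tool pointing down it reaches from about 0.35 to 0.925 m from the base axis. Payload 6.4 kg.
Tool frame: the origin (TCP) lies midway between the tips of the shut fingers; the grasp point (between the pads) lies 19 mm behind it; z points along the fingers, y is the line along which they close (so a half turn about z gives the same grasp; the last joint's range is limited). The gripper opens to 85 mm and grips with 20 to 120 N. Pads are 22 mm wide; open, the fingers measure 114 mm over their backs; the gripper's body (76 mm by 85 mm) begins 54 mm behind the grasp point. The pads swing forward as they close: fully open they stand 13 mm farther back than shut.
Start: joints at [0.976, 0.245, 1.558, -0, 1.339, -0.174], TCP at [0.266, 0.593, 0.231] pointing down, gripper open.
Joint ranges: [-3.13, 3.13], [-1.02, 2.26], [0.13, 2.54], [-0.95, 4.09], [0.21, 2.88], [-2.74, 2.74]. Speed limits (rad/s): [2.57, 2.57, 3.14, 3.14, 3.14, 3.14].

### API

Orientations are given as a unit quaternion [w, x, y, z].
In Python, from station import monitor, imaging, ticket gives the robot as it stands.
- The arm moves only by the tool move_arm, never from a script. Its argument "deltas" is text: rows parted by semicolons, each of 6 numbers parted by spaces: the shift along the tool's x, y, z in mm, then the turn, a rotation vector about the tool's x, y, z in rad. In form: tx ty tz wx wy wz; .... A call has 1 to 12 rows; each row shifts and turns the commanded pose from where the row before left it, along the tool's axes as they then stand; what a row does not reach is not made up. A row lasts 1/12 s, in which the tool goes at most 41.7 mm and 7.16 degrees, less where a joint would pass 70% of its speed; a pose out of reach is approached as far as the arm can. A call with a gripper value outside its range is refused whole. "hand" is the opening, from 0 (shut) to 1 (fully open), set as the call begins (left out, the last holds). The fingers move at their own pace and stop on an object; "force" is the grip in N (left out, the last holds). Time passes only in rows, so rows that do not move let the fingers close. It gives the time, the measured TCP pose, the force, the opening and the grip force at its end, in the units of the state.
- monitor.get_state(): the state, without advancing time (a new reading comes with each control period).
- imaging.grab_frame(name): name is "side" or "top"; returns the picture (480x640x3 uint8, red, green, blue); there is no depth.
- imaging.calibration(name): a dict with "vertical_fov" (degrees; the focal length in pixels is half the picture's height over the tangent of half this angle, whatever the lens; pixels are square), "cx", "cy" (the principal point, pixels), "R" (3x3) and "t" (3): a world point X has camera coordinates R X + t. Camera axes: x right, y down, z forward; pixel columns grow to the right and rows downward; lengths in m; the calibration is good to about 2 mm. A picture is of the moment at which its call begins. calibration takes no time and is no camera call.
- ticket.close_job(): hands the job in; it is judged then, once.
The state is a dict: "time": time; "joint_positions": joint angles; "dq": joint speeds; "joint_torque": joint torques, N m; "ee_pos": TCP position; "orientation": TCP orientation; "contact_force": force on the tool from outside, world axes, zero at the start; "moment": the same for the moment, N m; "width": finger opening in m; "finger_force": force on a finger pad.
Only numpy, scipy, OpenCV 4.12 (cv2) and the standard library are available. Lean on these libraries where they do the work, as an engineer would, in place of code of your own. Each camera call takes 0.05 s, during which the arm holds its last target. There are 200 camera calls.

### The job

This low bench shelf must be level before a drawer cabinet goes on it: stand the spirit level upright in the middle of the shelf board, wholly on it and lengthwise towards the levelling foot, and let go of it. Leaving it there, turn the levelling foot by its flat head until the bubble rests between the two lines. Then press the level down flat on the board, firmly but without leaning on it, and finish while still pressing like that, with the bubble between the lines; leave the other things on the table alone.

Things in the scene. Friction and masses are not known exactly. Their poses are not given: they have to be found in the camera images.
- level_mid (a point): Spirit level: aluminium bar with black end caps, 200 mm long, 24 thick, 46 high, about 450 g, standing on its long narrow base on the table. Point: its centre, 23 mm above the base. x along its length, y across, z up. The yellow-green vial (58 mm) is let into the middle of the top edge and read from above; vial and edge may be pressed anywhere.
- bubble (a joint): The pale 14 mm bubble in the level's vial: offset in m from the middle, positive along the level's own +x, at most 0.019 either way. It goes to the higher end, 2 mm for each mm/m of slope, and settles in about 1.5 s. It lies between the two black lines when within 3 mm of the middle.
- level: The same spirit level as a whole; its origin is the centre of its base, axes as for its centre point.
- shelf: The low bench shelf: a plywood board in a green angle-steel frame, standing fast on two plain rear feet and one levelling foot, whose end is too low at the start. Origin midway between the rear feet, 6 mm above the table; x across, y from the rear feet towards the levelling foot, z up.
- shelf_mid (a point): Centre of the top face of the shelf board, about 85 mm above the table. The board is 190 mm along this point's x and 240 mm along its y; y points towards the levelling foot, z up.
- foot_head (a point): Head of the levelling foot: upright steel blade 54 mm long (x), 10 thick (y), 32 high, on a threaded stud. Point: its centre, 144 mm above the table, 150 mm from the board's centre along the board's +y. Turns about the vertical at constant height with light friction and stays. Each radian clockwise from above raises that end and moves an in-line bubble 5.5 mm towards it; 1.2 to 3 rad are needed.
- drawer: Bystander: an open wooden drawer, 200 x 95 mm, 60 mm high; origin under its centre.
- jar: Bystander: a glass jar with a steel lid, 72 mm across, 90 mm high; origin under its centre.
- wrench: Bystander: a steel wrench 200 mm long lying on the table; origin under its middle.
There are look-alikes about, which are no part of the job. What is meant by the level is not red, and is the smaller of those in its own colour.

How it is judged:
By the outcome, as a careful person would: the job done as asked, in the order asked, and still so for the second after the job is handed in, while the arm keeps its last pose, push and grip.
It also fails if it takes over 70 s, if anything falls off the work surface, if the arm or the gripper's body presses on something with over 40 N, if the wrist force passes 120 N, or if a joint passes its speed limit or range.

## Working session

There is one attempt and no reset: what is moved stays moved. The work goes in short steps, Python scripts to look and compute and a tool call to move; the robot and the scene stay as the last step left them, time stands still between calls to the robot, and variables do not carry over. Pictures are saved under pics/ and viewed, at most 12 in all, crops included, and the job is handed in when it is done.

Besides the shell and the picture viewer there is one more tool, called after ">>>" by a JSON object that holds its "api" and its "payload", one argument or row to a line. move_arm: Moves the arm, as the interface text tells. Its arguments: {"type":"object","properties":{"deltas":{"type":"string"},"hand":{"type":"number"},"force":{"type":"number"}},"required":["deltas"]}

```bash
mkdir -p pics; cat > h.py <<'E'
import numpy as np, cv2
from station import monitor, imaging, ticket
def grab(n,f):
    im=imaging.grab_frame(n); cv2.imwrite(f'pics/{f}.png',im[:,:,::-1]); return im
def ray(n,u,v,z):
    c=imaging.calibration(n); f=240/np.tan(np.radians(c['vertical_fov'])/2)
    R=np.array(c['R']);t=np.array(c['t']); o=-R.T@t
    d=R.T@np.array([(u-c['cx'])/f,(v-c['cy'])/f,1]); return o+d*(z-o[2])/d[2]
def proj(n,X):
    c=imaging.calibration(n); f=240/np.tan(np.radians(c['vertical_fov'])/2)
    p=np.array(c['R'])@np.array(X)+np.array(c['t']); return p[0]/p[2]*f+c['cx'],p[1]/p[2]*f+c['cy']
E
python3 - <<'E'
from h import *
for n in('top','side'):
    grab(n,n+'0'); c=imaging.calibration(n); print(n,c['vertical_fov'],c['cx'],c['cy'],-np.array(c['R']).T@c['t'])
s=monitor.get_state();print(s)
E
```

```text
top 42.371643342325804 319.58315216930527 241.59175442156305 [ 0.20222705 -0.15636496  1.93130282]
side 57.844917776840575 319.29900022149667 246.42470580654984 [ 0.51864728 -0.91098796  1.06147383]
{'time': 0.1, 'joint_positions': array([ 9.75871613e-01,  2.45726160e-01,  1.55893065e+00, -8.99322097e-06,
        1.33866615e+00, -1.74153863e-01]), 'dq': array([ 0.00035171, -0.00130755, -0.00205379, -0.00015347,  0.00100869,
       -0.00042727]), 'joint_torque': array([-2.65660301e-04, -4.30668354e+01, -3.27129149e+01, -8.13602787e-05,
        2.78029431e-03,  4.22997104e-06]), 'ee_pos': array([0.26524098, 0.59286291, 0.23028135]), 'orientation': array([-3.20491198e-04,  2.08835749e-01,  9.77950347e-01, -8.03613610e-04]), 'contact_force': array([ 0.82525494, -0.37273684,  1.29614785]), 'moment': array([-0.02130397,  0.00180979,  0.04187722]), 'finger_force': 0.0, 'width': 0.08531965212830092}
```

View pics/top0.png

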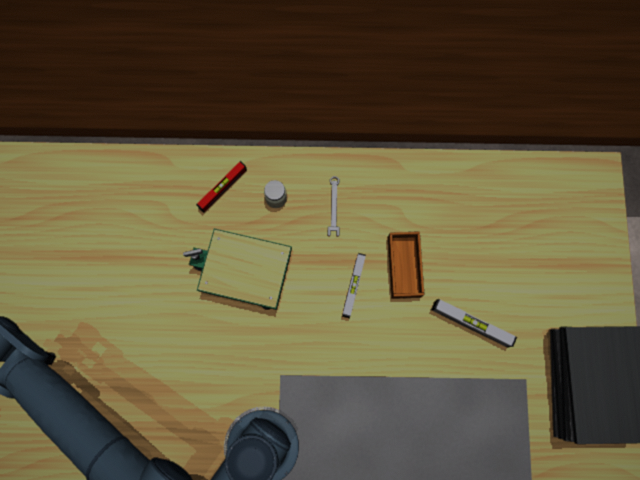

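View pics/side0.png

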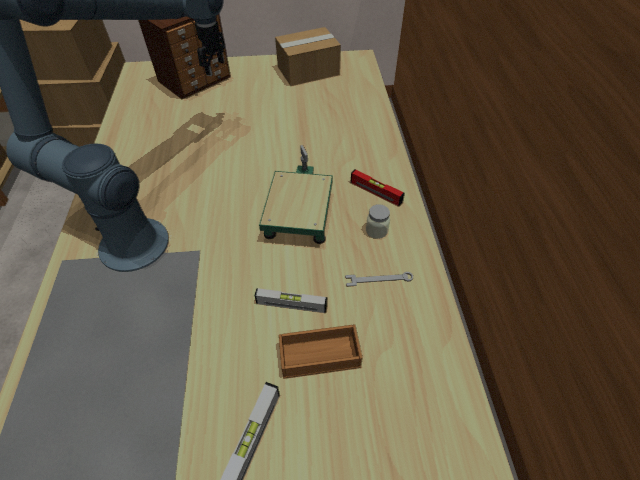

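The top view shows three spirit levels. The small aluminium one is at (354,285), the large aluminium one at (474,323) and the red one at (222,187). The target is the one at (354,285), since it isn't red and is the smaller in its colour. The shelf is at about (245,268), with its foot head at (193,253). I'll measure and enlarge these.

```bash
python3 - <<'E'
from h import *
im=cv2.imread('pics/top0.png'); hsv=cv2.cvtColor(im,cv2.COLOR_BGR2HSV)
def comps(mask,a=40):
    cs,_=cv2.findContours(mask.astype(np.uint8),cv2.RETR_EXTERNAL,cv2.CHAIN_APPROX_NONE)
    return [c for c in cs if cv2.contourArea(c)>a]
x0,y0,x1,y1=335,245,375,325
sub=hsv[y0:y1,x0:x1]; 
m=((sub[...,1]<70)&(sub[...,2]>90))|(sub[...,2]<45)
# include vial by closing
m=cv2.morphologyEx(m.astype(np.uint8),cv2.MORPH_CLOSE,np.ones((5,5)))
for c in comps(m): 
    r=cv2.minAreaRect(c+np.array([[x0,y0]],np.int32)); b=cv2.boxPoints(r); print('level',r); 
    P=np.array([ray('top',*p,.046)[:2] for p in b]); print(P, P.mean(0), np.linalg.norm(np.diff(P,axis=0),axis=1))
# shelf: green frame
x0,y0,x1,y1=175,220,300,320
sub=hsv[y0:y1,x0:x1]; m=(sub[...,0]>40)&(sub[...,0]<95)&(sub[...,1]>80)
ys,xs=np.nonzero(m); print('green',len(xs))
pts=np.stack([xs+x0,ys+y0],1)
pts=pts[pts[:,0]>197]
r=cv2.minAreaRect(pts.astype(np.float32)); b=cv2.boxPoints(r); print(r,b)
P=np.array([ray('top',*p,.085)[:2] for p in b]); print(P,P.mean(0),np.linalg.norm(np.diff(P,axis=0),axis=1))
a=cv2.resize(im[220:330,175:385],None,fx=3.8,fy=3.8,interpolation=cv2.INTER_CUBIC); cv2.imwrite('pics/c1.png',a)
E
```

```text
level ((353.5588684082031, 285.7647399902344), (9.216353416442871, 63.786869049072266), 14.03624439239502)
[[ 0.38844576 -0.22909066]
 [ 0.58102244 -0.27524193]
 [ 0.57446229 -0.30302294]
 [ 0.38216167 -0.25630509]] [ 0.48152304 -0.26591516] [0.19802959 0.02854506 0.19789413]
green 464
((240.99305725097656, 267.52862548828125), (87.9966049194336, 65.93855285644531), 13.626995086669922) [[190.46574 289.20383]
 [206.00087 225.12143]
 [291.5204  245.85342]
 [275.98523 309.93582]]
[[ 0.45542268  0.22572549]
 [ 0.65406466  0.19043417]
 [ 0.59391413 -0.07361061]
 [ 0.39790361 -0.0326423 ]] [0.52532627 0.07747669] [0.2017526  0.2708094  0.20024616]
```

View pics/c1.png

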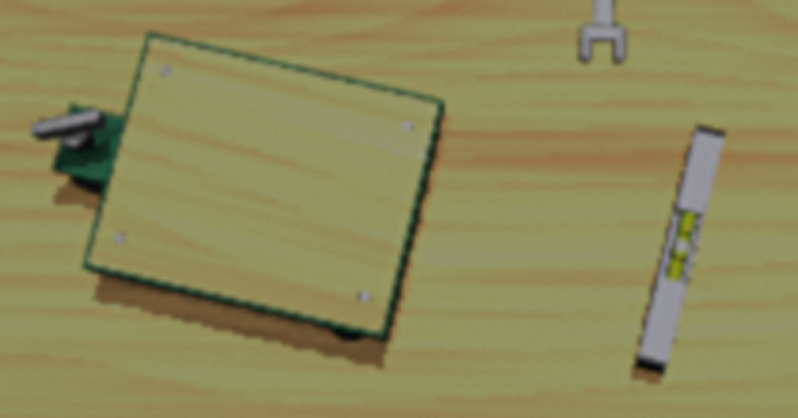

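The crop confirms a small aluminium level with a yellow-green vial, its ends at crop (710,130) and (650,365). The board corners are at (149,34), (443,101), (386,337) and (86,268), and the head blade runs from (33,130) to (100,115).

```bash
python3 - <<'E'
from h import *
def T(u,v,z): return ray('top',u/3.8+175-.37,v/3.8+220-.37,z)
C=np.array([T(*p,.084) for p in [(149,34),(443,101),(386,337),(86,268)]])[:,:2]
print(C,C.mean(0),np.linalg.norm(C-np.roll(C,-1,0),axis=1))
yax=(C[0]+C[3]-C[1]-C[2]);yax/=np.linalg.norm(yax);print('yaw board y',np.degrees(np.arctan2(yax[1],yax[0])))
print('head predicted',C.mean(0)+.15*yax)
for p in [(35,130),(100,116),(67,123)]: print('head',T(*p,.16))
# side view corners (263,228?),...
for n,p,z in [('side',(275,172),.083),('side',(333,176),.083),('side',(325,233),.083),('side',(262,226),.083),('side',(304,148),.16)]: print(p,ray(n,*p,z))
for p in [(257,291),(326,299),(291,297)]: print('lev side',ray('side',*p,.046))
s=cv2.imread('pics/side0.png'); a=cv2.resize(s[135:315,245:345],None,fx=3.3,fy=3.3,interpolation=cv2.INTER_CUBIC); 
b=cv2.resize(s[140:180,285:325],None,fx=10,fy=10,interpolation=cv2.INTER_CUBIC)
o=np.zeros((594,760,3),np.uint8);o[:,:330]=a[:594,:330];o[:400,340:740]=b;cv2.imwrite('pics/c2.png',o)
E
```

```text
[[ 0.64385423  0.16599151]
 [ 0.59300078 -0.0726467 ]
 [ 0.40285502 -0.0330849 ]
 [ 0.45305525  0.20539239]] [0.52319132 0.06641307] [0.24399645 0.19421778 0.24370367 0.19482474]
yaw board y 78.04140942300033
head predicted [0.55427203 0.21315771]
head [0.54841266 0.23593107 0.16      ]
head [0.56027894 0.18680308 0.16      ]
head [0.55433442 0.21176798 0.16      ]
(275, 172) [0.45904706 0.20095478 0.083     ]
(333, 176) [0.65011266 0.16276174 0.083     ]
(325, 233) [ 0.60012243 -0.08158067  0.083     ]
(262, 226) [ 0.4144942  -0.03637191  0.083     ]
(304, 148) [0.56032011 0.22031313 0.16      ]
lev side [ 0.39557607 -0.24255072  0.046     ]
lev side [ 0.58340848 -0.28588853  0.046     ]
lev side [ 0.48852891 -0.27069753  0.046     ]
```

View pics/c2.png

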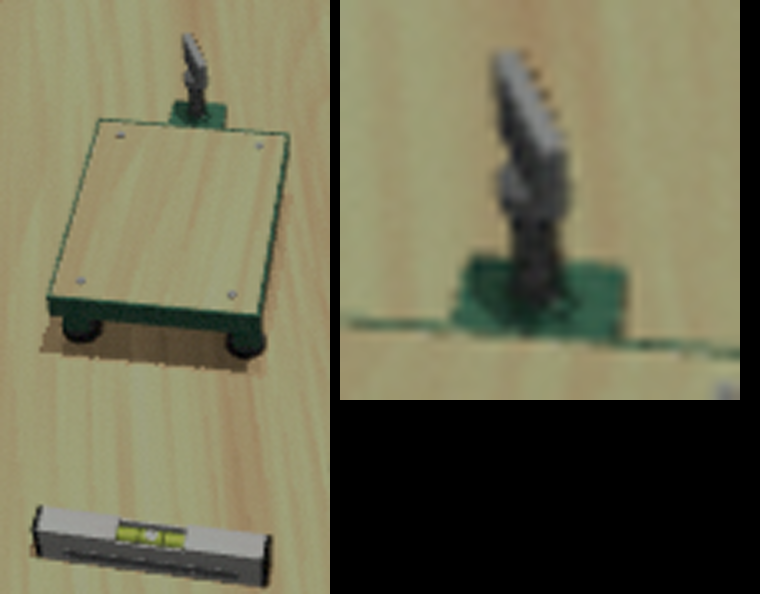

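Both views agree. The board centre is at about (0.523,0.066) with its y at 78°. The head is at (0.554,0.213) with the blade at about 104°. The level is at about (0.484,-0.268) with its long axis at -13.3°. I'll move over the level now.

>>> {"api": "move_arm", "payload": {
  "deltas": "-23 -29 0 0 0 0;-23 -29 0 0 0 0;-23 -29 0 0 0 0;-23 -29 0 0 0 0;-23 -29 0 0 0 0;-23 -29 0 0 0 0;-23 -29 0 0 0 0;-23 -29 0 0 0 0;-23 -29 0 0 0 0;-23 -29 0 0 0 0;-23 -29 0 0 0 0;-23 -29 0 0 0 0",
  "hand": 1,
  "force": 50
}}

```text
time: 1.1
ee_pos: [0.375, 0.1613, 0.231]
orientation: [-0.0, 0.209, 0.978, -0.0]
contact_force: [0.9, -0.5, 0.2]
width: 0.0853
finger_force: 0.0
```

>>> {"api": "move_arm", "payload": {
  "deltas": "-23 -29 0 0 0 0;-23 -29 0 0 0 0;-23 -29 0 0 0 0;-23 -29 0 0 0 0;-23 -29 0 0 0 0;-23 -29 0 0 0 0;-23 -29 0 0 0 0;-23 -29 0 0 0 0;-23 -29 0 0 0 0;-23 -29 0 0 0 0;-23 -29 0 0 0 0;-23 -29 0 0 0 0"
}}

```text
time: 2.1
ee_pos: [0.4849, -0.2692, 0.2307]
orientation: [-0.0, 0.209, 0.978, 0.0]
contact_force: [-0.2, 1.3, 0.6]
width: 0.0851
finger_force: 0.0
```

>>> {"api": "move_arm", "payload": {
  "deltas": "0 0 0 0 0 -0.094;0 0 0 0 0 -0.094;0 0 0 0 0 0;0 0 0 0 0 0"
}}

```text
time: 2.43
ee_pos: [0.4848, -0.2673, 0.2308]
orientation: [-0.0, 0.117, 0.993, 0.0]
contact_force: [0.8, 0.4, -0.6]
width: 0.0855
finger_force: 0.0
```

```bash
cat >> h.py <<'E'
from scipy.spatial.transform import Rotation as Ro
def to(X,psi):
    "tool-axis shift (mm) and wz (rad) to reach X with tool y at psi deg"
    s=monitor.get_state(); R=Ro.from_quat(np.roll(s['orientation'],-1)).as_matrix()
    p=np.degrees(np.arctan2(R[1,1],R[0,1])); d=(psi-p+180)%360-180
    print('t',round(s['time'],2),'pos',s['ee_pos'].round(4),'psi',p.round(2),'zax',R[:,2].round(4),'F',s['contact_force'].round(2),'w',round(s['width'],4),'q6',s['joint_positions'][5].round(2))
    print('shift mm',(R.T@(np.array(X)-s['ee_pos'])*1000).round(1),'wz',np.radians(-d).round(4))
E
python3 - <<'E'
from h import *
to((.484,-.268,.012),76.7)
im=grab('side','s1')
E
```

```text
t 2.43 pos [ 0.4848 -0.2673  0.2308] psi 76.52 zax [-7.e-04  7.e-04 -1.e+00] F [ 0.83  0.4  -0.65] w 0.0855 q6 -2.04
shift mm [  0.4  -1.  218.8] wz -0.0031
```

>>> {"api": "move_arm", "payload": {
  "deltas": "0 -0.5 36 0 0 0;0 -0.5 36 0 0 0;0 0 36 0 0 0;0 0 36 0 0 0;0 0 36 0 0 0;0 0 25 0 0 0;0 0 10 0 0 0;0 0 4 0 0 0;0 0 0 0 0 0"
}}

```text
time: 3.23
ee_pos: [0.485, -0.2683, 0.0125]
orientation: [-0.0, 0.116, 0.993, 0.0]
contact_force: [-1.1, -0.8, 0.9]
width: 0.0855
finger_force: 0.0
```

>>> {"api": "move_arm", "payload": {
  "deltas": "0 0 0 0 0 0;0 0 0 0 0 0;0 0 0 0 0 0;0 0 0 0 0 0;0 0 0 0 0 0;0 0 0 0 0 0;0 0 0 0 0 0;0 0 0 0 0 0",
  "hand": 0,
  "force": 50
}}

```text
time: 3.9
ee_pos: [0.4855, -0.2686, 0.0133]
orientation: [0.001, 0.116, 0.993, -0.0]
contact_force: [-0.7, 3.3, 6.3]
width: 0.0232
finger_force: 50.6
```

>>> {"api": "move_arm", "payload": {
  "deltas": "0 0 -20 0 0 0;0 0 -30 0 0 0;0 0 -35 0 0 0;0 0 -35 0 0 0;0 0 -35 0 0 0;0 0 -35 0 0 0;0 0 0 0 0 0"
}}

```text
time: 4.48
ee_pos: [0.4878, -0.271, 0.2101]
orientation: [0.005, 0.116, 0.993, -0.004]
contact_force: [1.5, -0.7, -2.8]
width: 0.0226
finger_force: 50.4
```

```bash
python3 - <<'E'
from h import *
to((.523,.066,.2),-12)
im=grab('side','s2')
u,v=proj('side',monitor.get_state()['ee_pos']); print(u,v)
a=im[int(v)-70:int(v)+70,int(u)-90:int(u)+90,::-1]; cv2.imwrite('pics/s2c.png',cv2.resize(a,None,fx=4,fy=4,interpolation=cv2.INTER_CUBIC))
E
```

```text
t 4.48 pos [ 0.4878 -0.271   0.2101] psi 76.67 zax [ 0.0099 -0.0088 -0.9999] F [ 1.46 -0.73 -2.76] w 0.0226 q6 -2.05
shift mm [ 43.5 336.1   7.5] wz 1.5475
286.29907525725537 261.9265521414473
```

View pics/s2c.png

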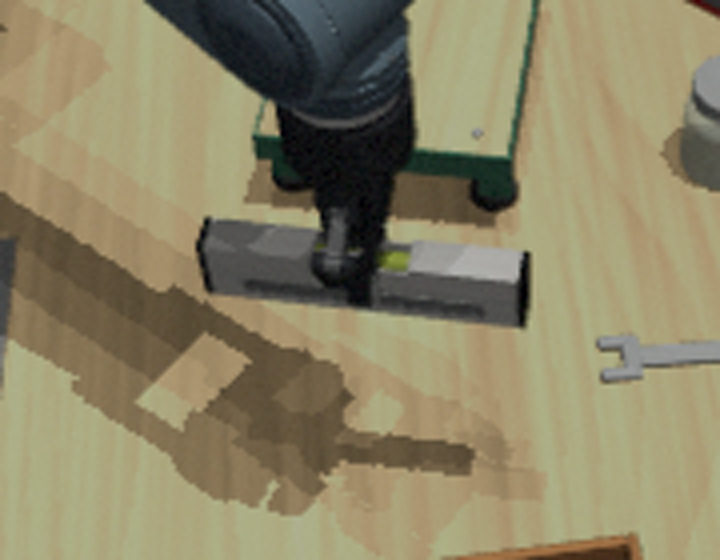

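The level is held mid-bar, upright, and clear of the table. I'll carry it over the board and turn it.

>>> {"api": "move_arm", "payload": {
  "deltas": "3 20 0 0 0 0;4 32 0 0 0 0;5 36 0 0 0 0;5 36 0 0 0 0;5 36 0 0 0 0;5 36 0 0 0 0;5 36 0 0 0 0;5 36 0 0 0 0;4 32 0 0 0 0;2 24 0 0 0 0;0 12 0 0 0 0;0 0 0 0 0 0"
}}

```text
time: 5.53
ee_pos: [0.5192, 0.0704, 0.1997]
orientation: [-0.002, 0.115, 0.993, 0.0]
contact_force: [-0.9, -0.5, -3.9]
width: 0.0228
finger_force: 50.5
```

>>> {"api": "move_arm", "payload": {
  "deltas": "0 0 0 0 0 0.08;0 0 0 0 0 0.11;0 0 0 0 0 0.12;0 0 0 0 0 0.12;0 0 0 0 0 0.12;0 0 0 0 0 0.12;0 0 0 0 0 0.12;0 0 0 0 0 0.12;0 0 0 0 0 0.12;0 0 0 0 0 0.12;0 0 0 0 0 0.12;0 0 0 0 0 0.12"
}}

```text
time: 6.53
ee_pos: [0.5196, 0.067, 0.2005]
orientation: [-0.001, 0.728, 0.686, -0.001]
contact_force: [-0.2, -0.2, -4.3]
width: 0.0226
finger_force: 50.4
```

>>> {"api": "move_arm", "payload": {
  "deltas": "0 0 0 0 0 0.1;0 0 0 0 0 0.055;0 0 0 0 0 0;0 0 0 0 0 0;0 0 0 0 0 0;0 0 0 0 0 0"
}}

```text
time: 7.03
ee_pos: [0.5203, 0.068, 0.2018]
orientation: [-0.0, 0.776, 0.63, -0.0]
contact_force: [0.8, -0.1, -4.4]
width: 0.0228
finger_force: 50.5
```

```bash
python3 - <<'E'
from h import *
to((.523,.066,.1),-12)
im=grab('top','t3'); im=grab('side','s3')
u,v=proj('side',monitor.get_state()['ee_pos']); print(u,v)
a=im[int(v)-75:int(v)+75,int(u)-90:int(u)+90,::-1]; cv2.imwrite('pics/s3c.png',cv2.resize(a,None,fx=4,fy=4,interpolation=cv2.INTER_CUBIC))
E
```

```text
t 7.03 pos [0.5203 0.068  0.2018] psi -11.84 zax [-8.e-04 -1.e-04 -1.e+00] F [ 0.77 -0.1  -4.41] w 0.0228 q6 0.12
shift mm [ -1.4   3.1 101.8] wz 0.0028
293.3522993784477 170.210794590246
```

View pics/s3c.png

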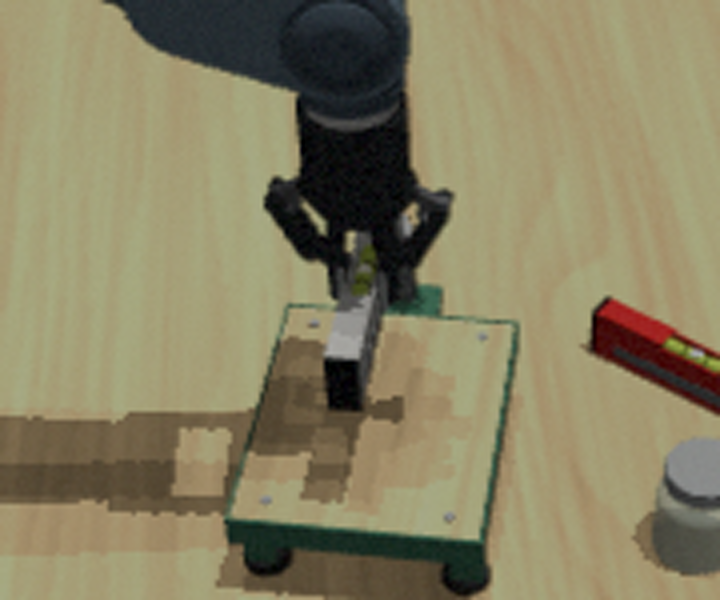

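The level sits level and in line with the board above it. I'll lower it.

>>> {"api": "move_arm", "payload": {
  "deltas": "-1 2 25 0 0 0;0 1 30 0 0 0;0 0 25 0 0 0;0 0 12 0 0 0;0 0 6 0 0 0;0 0 2 0 0 0;0 0 0 0 0 0;0 0 1 0 0 0;0 0 1 0 0 0;0 0 0 0 0 0;0 0 0 0 0 0"
}}

```text
time: 8.05
ee_pos: [0.5237, 0.0668, 0.101]
orientation: [0.0, 0.776, 0.63, 0.0]
contact_force: [0.4, -0.4, -3.9]
width: 0.0225
finger_force: 50.4
```

>>> {"api": "move_arm", "payload": {
  "deltas": "0 0 0.5 0 0 0;0 0 0.5 0 0 0;0 0 0 0 0 0;0 0 0 0 0 0"
}}

```text
time: 8.38
ee_pos: [0.5232, 0.0668, 0.0992]
orientation: [-0.0, 0.776, 0.63, -0.0]
contact_force: [-0.4, -0.0, -3.5]
width: 0.0229
finger_force: 50.4
```

>>> {"api": "move_arm", "payload": {
  "deltas": "0 0 0.5 0 0 0;0 0 0 0 0 0;0 0 0.5 0 0 0;0 0 0 0 0 0;0 0 0 0 0 0"
}}

```text
time: 8.8
ee_pos: [0.5233, 0.0668, 0.0983]
orientation: [0.0, 0.776, 0.63, -0.0]
contact_force: [0.8, 0.1, -4.5]
width: 0.0227
finger_force: 50.5
```

>>> {"api": "move_arm", "payload": {
  "deltas": "0 0 0.5 0 0 0;0 0 0 0 0 0;0 0 0.5 0 0 0;0 0 0 0 0 0;0 0 0 0 0 0"
}}

```text
time: 9.22
ee_pos: [0.5234, 0.0669, 0.0977]
orientation: [0.0, 0.776, 0.63, 0.0]
contact_force: [-1.5, 0.3, 1.6]
width: 0.023
finger_force: 51.1
```

>>> {"api": "move_arm", "payload": {
  "deltas": "0 0 0.3 0 0 0;0 0 0 0 0 0;0 0 0 0 0 0"
}}

```text
time: 9.47
ee_pos: [0.5234, 0.0669, 0.0977]
orientation: [0.0, 0.776, 0.63, 0.0]
contact_force: [-3.3, 1.0, 5.8]
width: 0.0231
finger_force: 51.7
```

>>> {"api": "move_arm", "payload": {
  "deltas": "0 0 0 0 0 0;0 0 0 0 0 0;0 0 0 0 0 0;0 0 0 0 0 0;0 0 0 0 0 0;0 0 0 0 0 0;0 0 0 0 0 0",
  "hand": 1
}}

```text
time: 10.05
ee_pos: [0.5233, 0.0668, 0.097]
orientation: [0.0, 0.776, 0.63, 0.0]
contact_force: [-0.3, 0.1, 1.1]
width: 0.0855
finger_force: 0.0
```

>>> {"api": "move_arm", "payload": {
  "deltas": "0 0 -10 0 0 0;0 0 -20 0 0 0;0 0 -30 0 0 0;0 0 -35 0 0 0;0 0 -35 0 0 0;0 0 0 0 0 0"
}}

```text
time: 10.55
ee_pos: [0.5275, 0.0666, 0.2363]
orientation: [0.005, 0.776, 0.63, 0.005]
contact_force: [1.2, -0.5, 1.8]
width: 0.0852
finger_force: 0.0
```

```bash
python3 - <<'E'
from h import *
# head: centre (.554,.213,.144); blade 103.5deg -> closing dir 13.5 
to((.554,.213,.23),13.5)
im=grab('side','s4')
u,v=300,190
a=im[110:260,210:390,::-1]; cv2.imwrite('pics/s4c.png',cv2.resize(a,None,fx=4,fy=4,interpolation=cv2.INTER_CUBIC))
E
```

```text
t 10.55 pos [0.5275 0.0666 0.2363] psi -11.85 zax [ 0.015  -0.0013 -0.9999] F [ 1.24 -0.55  1.78] w 0.0852 q6 0.12
shift mm [148.7  -4.2   6.5] wz -0.4424
```

View pics/s4c.png

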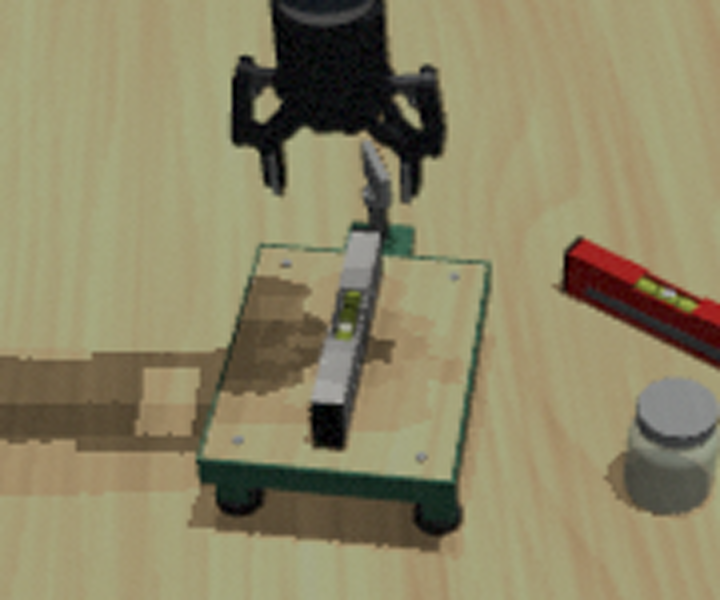

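The level stands upright near the middle of the board, with the bubble at its rear end around crop (346,330). So the foot must go up (clockwise). I'll move over the head.

>>> {"api": "move_arm", "payload": {
  "deltas": "20 0 0 0 0 0;30 0 0 0 0 0;35 0 0 0 0 0;35 0 0 0 0 0;20 0 0 0 0 0;8 0 0 0 0 0;0 0 0 0 0 -0.11;0 0 0 0 0 -0.11;0 0 0 0 0 -0.11;0 0 0 0 0 -0.11;0 0 0 0 0 0;0 0 0 0 0 0"
}}

```text
time: 11.6
ee_pos: [0.5533, 0.211, 0.2264]
orientation: [-0.0, 0.621, 0.783, -0.0]
contact_force: [0.3, -0.3, -0.2]
width: 0.0851
finger_force: 0.0
```

```bash
python3 - <<'E'
from h import *
to((.554,.213,.135),13.5)
E
```

```text
t 11.6 pos [0.5533 0.211  0.2264] psi 13.15 zax [-1.1e-03 -4.0e-04 -1.0e+00] F [ 0.3  -0.35 -0.24] w 0.0851 q6 -0.06
shift mm [ 1.8  1.2 91.4] wz -0.006
```

>>> {"api": "move_arm", "payload": {
  "deltas": "1 1 25 0 0 0;0.5 0 30 0 0 0;0 0 25 0 0 0;0 0 8 0 0 0;0 0 3 0 0 0;0 0 0 0 0 0;0 0 0 0 0 0"
}}

```text
time: 12.18
ee_pos: [0.5554, 0.2134, 0.1377]
orientation: [0.001, 0.62, 0.784, 0.001]
contact_force: [-0.9, 0.6, 0.5]
width: 0.0855
finger_force: 0.0
```

>>> {"api": "move_arm", "payload": {
  "deltas": "0 0 0 0 0 0;0 0 0 0 0 0;0 0 0 0 0 0;0 0 0 0 0 0;0 0 0 0 0 0;0 0 0 0 0 0;0 0 0 0 0 0;0 0 0 0 0 0;0 0 0 0 0 0",
  "hand": 0,
  "force": 25
}}

```text
time: 12.93
ee_pos: [0.556, 0.2138, 0.1364]
orientation: [0.001, 0.62, 0.785, 0.002]
contact_force: [7.1, 3.7, -3.9]
width: 0.0093
finger_force: 32.7
```

```bash
cat >> h.py <<'E'
def bubble(f):
    im=grab('side',f); X=[.523,.067,.131]; u,v=map(int,proj('side',X))
    a=im[v-30:v+30,u-30:u+30,::-1]; cv2.imwrite(f'pics/{f}c.png',cv2.resize(a,None,fx=9,fy=9,interpolation=cv2.INTER_CUBIC))
    return im,u,v
E
python3 - <<'E'
from h import *
to((.554,.213,.135),13.5); s=monitor.get_state(); print(s['contact_force'],s['moment'],s['finger_force'])
im,u,v=bubble('b1'); hsv=cv2.cvtColor(im,cv2.COLOR_RGB2HSV)
sub=hsv[v-30:v+30,u-30:u+30]; m=(sub[...,0]>25)&(sub[...,0]<40)&(sub[...,1]>170)
print(u,v,m.sum()); ys,xs=np.nonzero(m); print(np.c_[xs+u-30,ys+v-30].mean(0), xs.min()+u-30,xs.max()+u-30,ys.min()+v-30,ys.max()+v-30)
E
```

```text
t 12.93 pos [0.556  0.2138 0.1364] psi 13.35 zax [ 0.0048  0.0013 -1.    ] F [ 7.06  3.69 -3.86] w 0.0093 q6 -0.06
shift mm [-0.3 -2.1  1.4] wz -0.0026
[ 7.05766385  3.68776415 -3.86450839] [ 0.29968282 -0.81725864  0.05477647] 32.710544764995575
295 188 1
[293. 213.] 293 293 213 213
```

View pics/b1c.png

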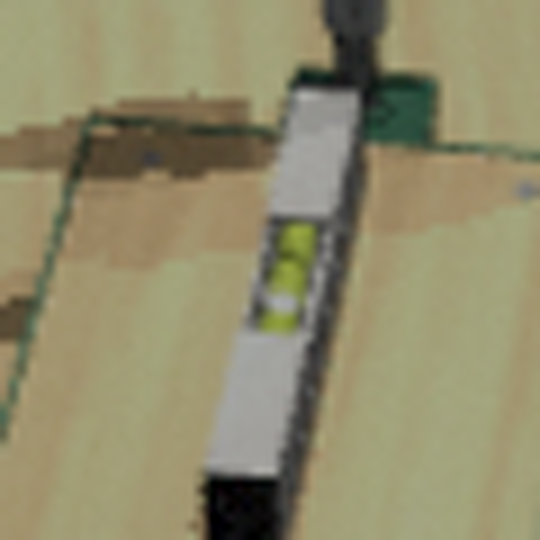

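The grip holds. In the crop the vial runs (298,225)–(280,330) and the bubble is at (281,302), about 13.5 mm towards the rear. That needs roughly 2.4 rad clockwise.

>>> {"api": "move_arm", "payload": {
  "deltas": "0 1 0 0 0 0;0 0.5 0 0 0 0.05;0 0 0 0 0 0.08;0 0 0 0 0 0.08;0 0 0 0 0 0.08;0 0 0 0 0 0.06;0 0 0 0 0 0.05;0 0 0 0 0 0;0 0 0 0 0 0"
}}

```text
time: 13.73
ee_pos: [0.5561, 0.2138, 0.1364]
orientation: [0.0, 0.763, 0.646, 0.0]
contact_force: [1.3, 0.8, 2.3]
width: 0.0091
finger_force: 33.3
```

```bash
python3 - <<'E'
from h import *
to((.554,.213,.135),-9.5); s=monitor.get_state(); print(s['contact_force'],s['moment'],s['finger_force'])
t=imaging.grab_frame('top'); u,v=map(int,proj('top',[.523,.067,.131])); a=cv2.resize(t[v-30:v+30,u-40:u+40,::-1],None,fx=8,fy=8,interpolation=cv2.INTER_CUBIC); cv2.imwrite('pics/t5c.png',a)
E
```

```text
t 13.73 pos [0.5561 0.2138 0.1364] psi -9.52 zax [ 8.e-04  2.e-04 -1.e+00] F [1.3  0.84 2.28] w 0.0091 q6 0.34
shift mm [-1.1 -1.9  1.4] wz -0.0003
[1.29862061 0.84380674 2.27849239] [ 0.07698279 -0.07240284 -0.09559214] 33.299705386161804
```

View pics/t5c.png

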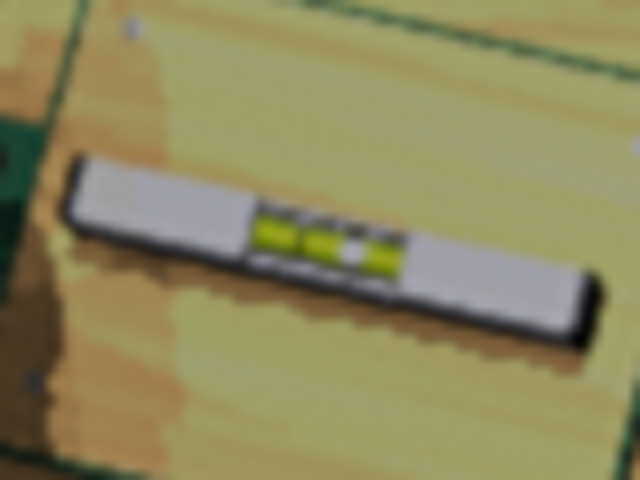

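The top view is clear. The vial runs (252,235)–(402,260) and the bubble is at (354,249), about 10 mm to the rear of the middle. I'll turn about 1.7 rad more and then measure.

>>> {"api": "move_arm", "payload": {
  "deltas": "0 0 0 0 0 0.05;0 0 0 0 0 0.08;0 0 0 0 0 0.08;0 0 0 0 0 0.08;0 0 0 0 0 0.08;0 0 0 0 0 0.08;0 0 0 0 0 0.08;0 0 0 0 0 0.08;0 0 0 0 0 0.08;0 0 0 0 0 0.08;0 0 0 0 0 0.08"
}}

```text
time: 14.7
ee_pos: [0.5562, 0.2138, 0.1364]
orientation: [0.0, 0.962, 0.272, 0.001]
contact_force: [1.7, 0.7, 1.0]
width: 0.0093
finger_force: 33.3
```

>>> {"api": "move_arm", "payload": {
  "deltas": "0 0 0 0 0 0.08;0 0 0 0 0 0.08;0 0 0 0 0 0.08;0 0 0 0 0 0.08;0 0 0 0 0 0.08;0 0 0 0 0 0.08;0 0 0 0 0 0.08;0 0 0 0 0 0.08;0 0 0 0 0 0.08;0 0 0 0 0 0.08;0 0 0 0 0 0.05;0 0 0 0 0 0"
}}

```text
time: 15.7
ee_pos: [0.5563, 0.2137, 0.1364]
orientation: [-0.0, 0.989, -0.148, 0.001]
contact_force: [1.9, -0.6, 1.6]
width: 0.0095
finger_force: 33.3
```

>>> {"api": "move_arm", "payload": {
  "deltas": "0 0 0 0 0 0;0 0 0 0 0 0;0 0 0 0 0 0;0 0 0 0 0 0;0 0 0 0 0 0;0 0 0 0 0 0;0 0 0 0 0 0;0 0 0 0 0 0;0 0 0 0 0 0;0 0 0 0 0 0;0 0 0 0 0 0;0 0 0 0 0 0"
}}

```text
time: 16.7
ee_pos: [0.5562, 0.2137, 0.1364]
orientation: [-0.0, 0.989, -0.148, 0.001]
contact_force: [4.4, -1.3, 2.9]
width: 0.0094
finger_force: 33.5
```

>>> {"api": "move_arm", "payload": {
  "deltas": "0 0 0 0 0 0;0 0 0 0 0 0;0 0 0 0 0 0;0 0 0 0 0 0;0 0 0 0 0 0;0 0 0 0 0 0;0 0 0 0 0 0;0 0 0 0 0 0;0 0 0 0 0 0;0 0 0 0 0 0;0 0 0 0 0 0;0 0 0 0 0 0"
}}

```text
time: 17.7
ee_pos: [0.5562, 0.2137, 0.1363]
orientation: [-0.0, 0.989, -0.148, 0.001]
contact_force: [4.8, -0.8, 3.3]
width: 0.0093
finger_force: 33.5
```

```bash
cat >> h.py <<'E'
def bub(N=6):
    t=np.mean([imaging.grab_frame('top').astype(float) for _ in range(N)],0)
    u,v=map(int,proj('top',[.523,.067,.131]))
    a=cv2.resize(t[v-30:v+30,u-40:u+40].clip(0,255).astype(np.uint8),None,fx=8,fy=8,interpolation=cv2.INTER_CUBIC)
    p0=np.array([215,228.]);p1=np.array([440,268.]); n=np.array([-40,225.])/np.hypot(40,225)
    s=np.linspace(0,1,80); prof=[]
    for k in s:
        q=[p0+k*(p1-p0)+n*o for o in np.linspace(-8,8,5)]
        prof.append(np.mean([a[int(y),int(x)] for x,y in q],0))
    prof=np.array(prof); sat=prof[:,:2].mean(1)-prof[:,2]   # yellow-ness
    return a,215+s*225,prof,sat
E
python3 - <<'E'
from h import *
to((.554,.213,.135),-107); s=monitor.get_state(); print(s['contact_force'],s['finger_force'])
a,x,p,y=bub(); cv2.imwrite('pics/t6c.png',a[:,:,::-1])
print([(int(i),int(j),int(k)) for i,j,k in zip(x,y,p[:,1])])
E
```

```text
t 17.7 pos [0.5562 0.2137 0.1363] psi -106.97 zax [ 0.0012 -0.     -1.    ] F [ 4.79 -0.81  3.28] w 0.0093 q6 2.04
shift mm [-1.9  1.3  1.3] wz 0.0006
[ 4.79087094 -0.81255816  3.27900678] 33.54463756084442
[(215, -7, 160), (217, -7, 160), (220, -7, 160), (223, -7, 159), (226, -7, 160), (229, -8, 160), (232, -8, 161), (234, -9, 161), (237, -10, 160), (240, -11, 157), (243, -8, 151), (246, -1, 141), (249, 9, 130), (252, 31, 123), (254, 58, 123), (257, 83, 129), (260, 103, 134), (263, 114, 139), (266, 117, 141), (269, 118, 144), (271, 115, 142), (274, 113, 142), (277, 110, 142), (280, 112, 144), (283, 109, 142), (286, 110, 143), (289, 108, 139), (291, 104, 133), (294, 95, 117), (297, 88, 106), (300, 81, 100), (303, 81, 108), (306, 79, 122), (308, 68, 136), (311, 47, 145), (314, 28, 151), (317, 8, 156), (320, -1, 157), (323, -5, 155), (326, -7, 156), (328, -5, 153), (331, 5, 152), (334, 24, 151), (337, 45, 151), (340, 70, 149), (343, 89, 148), (346, 100, 144), (348, 103, 135), (351, 93, 120), (354, 82, 110), (357, 77, 106), (360, 82, 113), (363, 93, 126), (365, 102, 138), (368, 109, 144), (371, 111, 148), (374, 115, 151), (377, 114, 151), (380, 115, 149), (383, 115, 149), (385, 117, 148), (388, 116, 148), (391, 115, 147), (394, 112, 148), (397, 97, 148), (400, 80, 150), (402, 57, 152), (405, 32, 156), (408, 13, 158), (411, 0, 158), (414, -8, 159), (417, -9, 159), (420, -9, 159), (422, -9, 159), (425, -8, 159), (428, -8, 159), (431, -8, 159), (434, -8, 159), (437, -8, 159), (440, -7, 159)]
```

View pics/t6c.png

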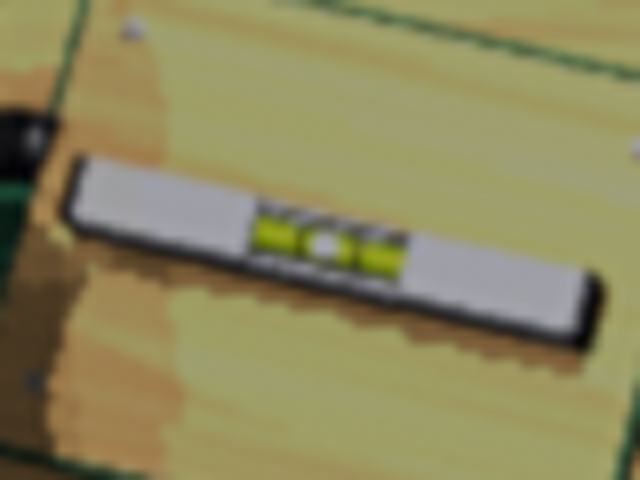

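The two lines are at 300 and 357 (middle 328.7) and the bubble is at 324, about 1.8 mm past the middle towards the foot. I'll turn back about 0.28 rad.

>>> {"api": "move_arm", "payload": {
  "deltas": "0 0 0 0 0 -0.06;0 0 0 0 0 -0.08;0 0 0 0 0 -0.08;0 0 0 0 0 -0.06;0 0 0 0 0 0;0 0 0 0 0 0;0 0 0 0 0 0;0 0 0 0 0 0"
}}

```text
time: 18.67
ee_pos: [0.5562, 0.2137, 0.1364]
orientation: [-0.0, 1.0, -0.008, 0.001]
contact_force: [4.8, -1.5, 2.8]
width: 0.0092
finger_force: 33.6
```

>>> {"api": "move_arm", "payload": {
  "deltas": "0 0 0 0 0 0;0 0 0 0 0 0;0 0 0 0 0 0;0 0 0 0 0 0;0 0 0 0 0 0;0 0 0 0 0 0;0 0 0 0 0 0;0 0 0 0 0 0;0 0 0 0 0 0;0 0 0 0 0 0;0 0 0 0 0 0;0 0 0 0 0 0"
}}

```text
time: 19.67
ee_pos: [0.5562, 0.2137, 0.1364]
orientation: [0.0, 1.0, -0.008, 0.001]
contact_force: [5.2, -1.5, 3.4]
width: 0.0092
finger_force: 33.6
```

```bash
cat >> h.py <<'E'
def off(N=6):
    a,x,p,y=bub(N); xs=np.linspace(300,362,621); i=np.interp(xs,x,y); i=xs[i<45]
    xx=np.linspace(215,440,2251); j=xx[np.interp(xx,x,y)>50]
    print('bubble edges',i.min(),i.max(),'vial',j.min(),j.max(),'offset mm (+ rear)',((i.min()+i.max()-j.min()-j.max())/2*58/(j.max()-j.min())).round(2)); return a
E
python3 - <<'E'
from h import *
off(); to((.554,.213,.135),-91)
E
```

```text
bubble edges 317.8 341.7 vial 254.0 403.0 offset mm (+ rear) 0.49
t 19.97 pos [0.5562 0.2137 0.1364] psi -90.9 zax [ 0.0012 -0.     -1.    ] F [ 4.83 -1.22  2.55] w 0.0087 q6 1.76
shift mm [-2.2  0.7  1.3] wz 0.0017
```

The offset is now 0.5 mm. I'll release the head gently and lift.

>>> {"api": "move_arm", "payload": {
  "deltas": "0 0 0 0 0 0;0 0 0 0 0 0;0 0 0 0 0 0;0 0 0 0 0 0",
  "hand": 0.5
}}

```text
time: 20.3
ee_pos: [0.5546, 0.2137, 0.135]
orientation: [0.0, 1.0, -0.008, -0.001]
contact_force: [0.8, 0.3, 0.0]
width: 0.0425
finger_force: 0.0
```

>>> {"api": "move_arm", "payload": {
  "deltas": "0 0 -10 0 0 0;0 0 -20 0 0 0;0 0 -25 0 0 0;0 0 -15 0 0 0;0 0 0 0 0 0;0 0 0 0 0 0;0 0 0 0 0 0;0 0 0 0 0 0;0 0 0 0 0 0;0 0 0 0 0 0;0 0 0 0 0 0;0 0 0 0 0 0",
  "hand": 0
}}

```text
time: 21.3
ee_pos: [0.5556, 0.2137, 0.2056]
orientation: [0.0, 1.0, -0.008, -0.0]
contact_force: [0.4, -0.4, 0.4]
width: 0.0003
finger_force: 0.0
```

```bash
python3 - <<'E'
from h import *
a=off(); u,v=map(int,proj('top',[.523,.067,.131]))
g=lambda x,y:ray('top',u-40+(x+.5)/8-.5,v-30+(y+.5)/8-.5,.131)
c=g(328.5,248); print('vial mid',c)
e0,e1=g(78,185),g(582,303); d=(e0-e1); print(e0,e1,np.linalg.norm(d),np.degrees(np.arctan2(d[1],d[0])))
th=np.radians(78); P=c+.042*np.array([np.cos(th),np.sin(th),0]); print(P)
to((P[0],P[1],.15),-12)
E
```

```text
bubble edges 317.4 341.6 vial 254.0 403.0 offset mm (+ rear) 0.39
vial mid [0.52205964 0.06689592 0.131     ]
[0.54399131 0.16046745 0.131     ] [ 0.50323692 -0.02721171  0.131     ] 0.1920530851604335 77.74846667192199
[0.53079193 0.10797812 0.131     ]
t 21.6 pos [0.5558 0.2137 0.206 ] psi -90.93 zax [ 1.e-04 -0.e+00 -1.e+00] F [ 0.61 -0.35 -0.13] w 0.0001 q6 1.76
shift mm [-23.3 106.1  56. ] wz -1.3775
```

>>> {"api": "move_arm", "payload": {
  "deltas": "0 0 0 0 0 -0.115;0 0 0 0 0 -0.115;0 0 0 0 0 -0.115;0 0 0 0 0 -0.115;0 0 0 0 0 -0.115;0 0 0 0 0 -0.115;0 0 0 0 0 -0.115;0 0 0 0 0 -0.115;0 0 0 0 0 -0.115;0 0 0 0 0 -0.115;0 0 0 0 0 -0.115;0 0 0 0 0 -0.113"
}}

```text
time: 22.6
ee_pos: [0.5557, 0.2137, 0.206]
orientation: [-0.0, 0.775, 0.632, 0.0]
contact_force: [0.5, 0.2, -0.8]
width: -0.0002
finger_force: 0.0
```

>>> {"api": "move_arm", "payload": {
  "deltas": "-15 -1 0 0 0 0;-25 -1 0 0 0 0;-30 -0.5 0 0 0 0;-25 0 10 0 0 0;-13.5 0 20 0 0 0;0 0 15 0 0 0;0 0 8 0 0 0;0 0 3 0 0 0;0 0 0 0 0 0;0 0 0 0 0 0;0 0 0 0 0 0"
}}

```text
time: 23.52
ee_pos: [0.5316, 0.1084, 0.1511]
orientation: [0.001, 0.777, 0.63, 0.001]
contact_force: [-0.2, 0.1, 0.3]
width: -0.0002
finger_force: 0.0
```

```bash
python3 - <<'E'
from h import *
to((.531,.108,.131),-12)
E
```

```text
t 23.52 pos [0.5316 0.1084 0.1511] psi -11.96 zax [ 0.002 -0.    -1.   ] F [-0.18  0.08  0.29] w -0.0002 q6 0.2
shift mm [-0.5 -0.5 20.1] wz 0.0008
```

>>> {"api": "move_arm", "payload": {
  "deltas": "0 0 6 0 0 0;0 0 6 0 0 0;0 0 3 0 0 0;0 0 1 0 0 0;0 0 0 0 0 0;0 0 0 0 0 0;0 0 0 0 0 0"
}}

```text
time: 24.1
ee_pos: [0.5309, 0.1081, 0.1342]
orientation: [0.0, 0.777, 0.629, 0.0]
contact_force: [0.8, 0.6, 0.4]
width: 0.0001
finger_force: 0.0
```

>>> {"api": "move_arm", "payload": {
  "deltas": "0 0 0.5 0 0 0;0 0 0.5 0 0 0;0 0 0.5 0 0 0;0 0 0.5 0 0 0;0 0 0.5 0 0 0;0 0 0 0 0 0;0 0 0 0 0 0"
}}

```text
time: 24.68
ee_pos: [0.5308, 0.108, 0.1314]
orientation: [-0.0, 0.777, 0.629, -0.0]
contact_force: [0.5, 0.1, 1.1]
width: -0.0002
finger_force: 0.0
```

>>> {"api": "move_arm", "payload": {
  "deltas": "0 0 0.3 0 0 0;0 0 0 0 0 0;0 0 0.3 0 0 0;0 0 0 0 0 0;0 0 0 0 0 0;0 0 0 0 0 0"
}}

```text
time: 25.18
ee_pos: [0.5308, 0.1081, 0.131]
orientation: [0.0, 0.777, 0.629, 0.0]
contact_force: [0.5, -1.2, 0.5]
width: 0.0002
finger_force: 0.2
```

>>> {"api": "move_arm", "payload": {
  "deltas": "0 0 0.3 0 0 0;0 0 0 0 0 0;0 0 0 0 0 0;0 0 0 0 0 0;0 0 0 0 0 0;0 0 0 0 0 0"
}}

```text
time: 25.68
ee_pos: [0.5309, 0.1081, 0.1309]
orientation: [0.0, 0.777, 0.63, 0.0]
contact_force: [-2.5, -0.6, 5.4]
width: -0.0002
finger_force: 2.5
```

>>> {"api": "move_arm", "payload": {
  "deltas": "0 0 0.3 0 0 0;0 0 0 0 0 0;0 0 0.3 0 0 0;0 0 0 0 0 0;0 0 0 0 0 0;0 0 0 0 0 0;0 0 0 0 0 0"
}}

```text
time: 26.27
ee_pos: [0.5311, 0.1081, 0.1309]
orientation: [0.0, 0.777, 0.63, 0.0]
contact_force: [-3.3, -0.3, 7.6]
width: -0.0003
finger_force: 4.1
```

>>> {"api": "move_arm", "payload": {
  "deltas": "0 0 0.4 0 0 0;0 0 0 0 0 0;0 0 0.4 0 0 0;0 0 0 0 0 0;0 0 0 0 0 0;0 0 0 0 0 0;0 0 0 0 0 0;0 0 0 0 0 0;0 0 0 0 0 0;0 0 0 0 0 0"
}}

```text
time: 27.1
ee_pos: [0.5314, 0.108, 0.1309]
orientation: [0.0, 0.777, 0.63, 0.0]
contact_force: [-4.9, -0.7, 13.1]
width: 0.0001
finger_force: 6.2
```

```bash
python3 - <<'E'
from h import *
off(3); to((.531,.108,.131),-12)
E
```

```text
bubble edges 318.0 342.9 vial 284.0 402.1 offset mm (+ rear) -6.19
t 27.25 pos [0.5313 0.108  0.1309] psi -11.96 zax [ 8.e-04 -3.e-04 -1.e+00] F [-4.91 -0.52 12.93] w -0.0002 q6 0.2
shift mm [-0.1 -0.3 -0.1] wz 0.0006
```

>>> {"api": "move_arm", "payload": {
  "deltas": "0 -0.3 0 0 0 0;0 0 0 0 0 0;0 0 0 0 0 0;0 0 0 0 0 0;0 0 0 0 0 0"
}}

```text
time: 27.67
ee_pos: [0.5311, 0.1081, 0.1309]
orientation: [0.0, 0.777, 0.63, 0.0]
contact_force: [-4.4, -0.6, 11.3]
width: 0.0002
finger_force: 5.9
```

>>> {"api": "move_arm", "payload": {
  "deltas": "0 -0.4 0.2 0 0 0;0 0 0 0 0 0;0 -0.4 0.2 0 0 0;0 0 0 0 0 0;0 0 0 0 0 0;0 0 0 0 0 0;0 0 0 0 0 0"
}}

```text
time: 28.25
ee_pos: [0.531, 0.1081, 0.1308]
orientation: [0.001, 0.777, 0.63, 0.001]
contact_force: [-3.0, -0.7, 11.7]
width: 0.0002
finger_force: 6.0
```

>>> {"api": "move_arm", "payload": {
  "deltas": "0 -0.5 0.3 0 0 0;0 0 0 0 0 0;0 -0.5 0.3 0 0 0;0 0 0 0 0 0;0 -0.5 0.3 0 0 0;0 0 0 0 0 0;0 0 0 0 0 0;0 0 0 0 0 0;0 0 0 0 0 0"
}}

```text
time: 29.0
ee_pos: [0.5308, 0.1081, 0.1308]
orientation: [0.002, 0.777, 0.63, 0.002]
contact_force: [-1.4, -2.4, 11.5]
width: 0.0002
finger_force: 6.4
```

>>> {"api": "move_arm", "payload": {
  "deltas": "0 -0.1 0.4 0 0 0;0 0 0 0 0 0;0 -0.1 0.4 0 0 0;0 0 0 0 0 0;0 0 0 0 0 0;0 0 0 0 0 0;0 0 0 0 0 0;0 0 0 0 0 0;0 0 0 0 0 0;0 0 0 0 0 0;0 0 0 0 0 0;0 0 0 0 0 0"
}}

```text
time: 30.0
ee_pos: [0.5309, 0.1081, 0.1308]
orientation: [0.003, 0.777, 0.63, 0.002]
contact_force: [-2.7, -2.6, 16.2]
width: 0.0002
finger_force: 8.4
```

>>> {"api": "move_arm", "payload": {
  "deltas": "0 0 0 0 0 0;0 0 0 0 0 0;0 0 0 0 0 0;0 0 0 0 0 0;0 0 0 0 0 0;0 0 0 0 0 0;0 0 0 0 0 0;0 0 0 0 0 0"
}}

```text
time: 30.67
ee_pos: [0.5309, 0.1081, 0.1308]
orientation: [0.003, 0.777, 0.63, 0.002]
contact_force: [-2.8, -2.5, 15.8]
width: 0.0001
finger_force: 8.4
```

```bash
python3 - <<'E'
from h import *
a=off(4); to((.531,.108,.131),-12)
cv2.imwrite('pics/t9c.png',cv2.resize(a[:,:,::-1],None,fx=.9,fy=.9))
E
```

```text
bubble edges 300.4 342.5 vial 284.0 402.20000000000005 offset mm (+ rear) -10.62
t 30.87 pos [0.5309 0.1081 0.1308] psi -11.97 zax [ 0.0066 -0.0012 -1.    ] F [-1.72 -1.16 16.47] w -0.0 q6 0.2
shift mm [-0.1  0.1 -0.2] wz 0.0006
```

View pics/t9c.png

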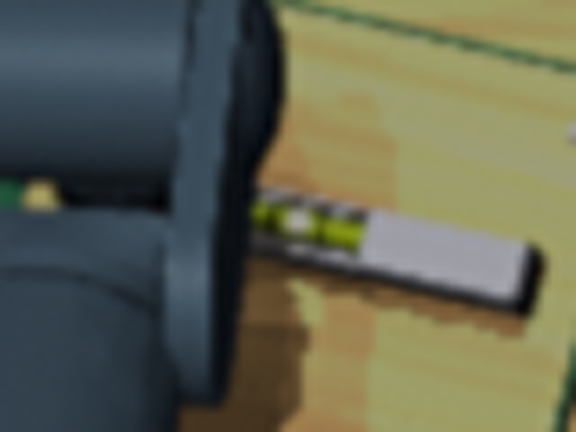

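The bubble's centre is at about (298,220) in the crop, between the lines. Its right edge is at 342.5, against 341.6 before pressing. The press is about 16 N and the level is flat on the board, so I'm handing it in.

```bash
python3 -c "
from station import ticket
print(ticket.close_job())"
```

```text
the job is handed in; nothing more can be done
None
```

I handed the job in at about 31 s: the level stands in the middle of the board, the foot is turned so the bubble rests between the lines (about 1 mm off centre), and the arm is still pressing it down with about 16 N.

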